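# Ratchet open the lock ring of a filter pot and take off its lid

### The job

Open the filter pot: work its ratchet lever with repeated full strokes, letting it spring all the way back each time, until the gaps of the lock ring stand over the three lugs of the lid; turn the ring by the lever only. Then lift the lid straight off by its knob and put it down gently, upright, in the middle of the cork mat. Leave the other things on the worktop where they are.

Things in the scene. Friction and masses are not known exactly. Their poses are not given: they have to be found in the camera images.
- pot: Steel filter pot bolted to the worktop on a 190 x 170 x 12 mm grey plate; origin under its centre, on the worktop, z up. The pot is 112 mm across, its rim 72 mm high. A loose lid lies on the rim, held down by the claws of a dark steel lock ring that turns round the rim on the pot's axis. A ratchet lever, on the same axis, stands out to the right.
- ring_top (a point): Point on the pot's axis at the height of the lock ring's top (93 mm over the worktop). The ring is 176 mm across its teeth and reaches down to 50 mm. Three inward claws (10 mm thick, undersides at 83 mm) cover the lid's lugs; between them are three gaps of 44 degrees, 120 degrees apart.
- keeper_top (a point): Centre of the top (78 mm high) of the fixed housing of the keeper pawl, a 30 x 24 mm grey block outside the ring, at up to 125 mm from the pot's axis. The lever's arm carries a like housing for the drive pawl, top 77 mm high, from 95 to 123 mm from the axis.
- lock_ring (a joint): Lock ring angle, rad, anticlockwise from above; it turns that way only, in 0.349 teeth. Unlocked (gaps over the lugs) at 0 and 2.094: within 0.13 of these the lid lifts out freely, elsewhere the claws hold it. Starts at -1.71 to -0.61. The first full stroke moves it 0.17 to 0.52, each later one 0.349; after a full stroke it is at a multiple of 0.349. One tooth too far needs five more strokes.
- lever (a joint): Ratchet lever's angle about the pot's axis, rad: 0 at rest, 0.524 at its end stop, growing anticlockwise from above. Pushing the post takes 4 to 8 N; it springs back by itself within 2 s when let go or when the pusher withdraws. It must return nearly to 0 to catch the next tooth.
- lever_post (a point): Point on the axis of the lever's upright round steel post, 100 mm above the worktop and 145 mm from the pot's axis; moves with the lever. The post is 20 mm across, from 45 to 130 mm height; the lever's arm below it lies at 16 to 30 mm height. At rest the lever points 105 degrees clockwise from the pot's +x, seen from above.
- lid_knob (a point): Centre of the round black knob of the loose aluminium lid: 38 mm across, 26 mm high, on a 20 mm stem. It is 61 mm above the lid's underside: 123 mm above the worktop with the lid on the pot, 30 mm over the claws. z points up out of the lid.
- lid_base (a point): Centre of the underside of the lid (about 0.35 kg): the foot of its spigot, 83 mm across and 10 mm deep, on which it stands flat. Above it the disc is 104 mm across, 8 mm thick, with three lugs 24 mm wide to a radius of 64 mm, one along the lid's +x. Dogs on the rim beside the lugs keep it from turning on the pot. It must rise 40 mm to clear the ring.
- cork_mat_center (a point): Centre of the round cork mat, 180 mm across and 5 mm thick, fixed on the worktop to the left of the pot; the point lies 2.5 mm above the worktop.
- wax_jar: Bystander: glass jar of wax with a gold lid, 63 mm across, 72 mm high; origin at its foot.
- dropper_bottle: Bystander: amber dropper bottle, 34 mm across, 98 mm high; origin at its foot.
- ointment_tube: Bystander: white squeeze tube, 32 x 120 x 25 mm, long along its y; origin at its underside.
- masking_tape: Bystander: roll of masking tape lying flat, 100 mm across, 25 mm high; origin at its underside.
- melting_cup: Bystander: small steel cup with a flat handle, 72 x 130 x 57 mm; origin at its underside.
There are look-alikes about, which are no part of the job. Of the things that look like the part that bears lid_knob, the larger one is meant.

How it is judged:
By the outcome, as a careful person would: the job done as asked, in the order asked, and still so for the second after the job is handed in, with the robot touching nothing.
It also fails if it takes over 67 s, if anything falls off the work surface, if the arm or the gripper's body presses on something with over 40 N, if the wrist force passes 120 N, or if a joint passes its speed limit or range.

### The arm

A 6-joint arm with a two-finger parallel gripper is mounted at the origin on a cart in front of the work surface, level with it; the furniture and walls round the work are solid. World frame = base frame: x ahead of the robot, y to its left, z up, the work surface at z = 0. Lengths are in m, angles in degrees, forces in N, time in s.
With the tool pointing down it reaches from about 0.4 to 0.825 m from the base axis. Payload 7 kg.
Tool frame: the origin (TCP) lies midway between the tips of the shut fingers; the grasp point (between the pads) lies 19 mm behind it; z points along the fingers, y is the direction in which the jaws open and shut (so a half turn about z gives the same grasp; the last joint's range is limited). The gripper opens to 88 mm and grips with 3 to 60 N. Pads are 19 mm wide; open, the fingers measure 130 mm over their backs; the gripper's body (78 mm by 193 mm) begins 47 mm behind the grasp point.
Start: joints at [92.538, 20.546, 0.682, 0, -70.136, -16.507], TCP at [0.163, 0.655, 0.188] pointing down, gripper open.
Joint ranges: [-176.03, 176.03], [-82.01, 121.73], [-58.28, 71.71], [-173.87, 95.51], [-174.79, -0.11], [-173.66, 173.66]. Speed limits (degrees/s): [136.94, 136.94, 172.46, 180, 180, 180].

### API

Orientations are given as [roll, pitch, yaw] about the fixed x, y, z axes, in that order (R = Rz(yaw) Ry(pitch) Rx(roll)).
In Python, from plant import get_state, capture, close_job gives the robot as it stands.
- The arm moves only by the tool apply_moves, never from a script. Its argument "commands" is a list of rows, each an object with "grip": the opening, from 0 (shut) to 1 (fully open); "dp": the shift along the tool's x, y, z in mm, a list of three; "yaw": the turn about the tool's z in rad. A call has 1 to 12 rows; each row is the pose to reach, as a shift and turn from the pose commanded when the call began, along the tool's axes at that moment; what a row does not reach only later rows make up. A row lasts 1/8 s, in which the tool goes at most 62.5 mm and 10.7 degrees, less where a joint would pass 70% of its speed; a pose out of reach is approached as far as the arm can. A call with a gripper value outside its range is refused whole. The fingers move at their own pace and stop on an object; "newtons" is the grip in N (left out, the last holds). Time passes only in rows, so rows that repeat a pose let the fingers close. It gives the time, the measured TCP pose, the force and the opening at its end, in the units of the state.
- get_state(): the state, without advancing time (a new reading comes with each control period).
- capture(name): name is "scene" or "side" or "wrist"; returns a dict with "color" (384x512x3 uint8, red, green, blue), "camera_matrix" (3x3 intrinsics, pixels), "xyz" and "rotation" of the camera in the world; the wrist camera has in their place "T_tool_cam" (4x4, takes a point from camera to tool coordinates, whose origin is the TCP and whose axes are the flange's). Camera axes: x right, y up, looking along -z (the intrinsics and any distortion apply to the point x, -y, -z); pixel columns grow to the right and rows downward; lengths in m; the calibration is good to about 2 mm. A picture is of the moment at which its call begins: read the wrist's pose just before it. There is no depth.
- close_job(): hands the job in, once; it reports no verdict.
The state is a dict: "time_s": time; "joints": joint angles; "qd": joint speeds; "joint_torque": joint torques, N m; "tcp_pos": TCP position; "eef_rot": TCP orientation; "contact_force": force on the tool from outside, world axes, zero at the start; "moment": the same for the moment, N m; "gripper_width": finger opening in m.
Only numpy, scipy, OpenCV 4.12 (cv2) and the standard library are available. Lean on these libraries where they do the work, as an engineer would, in place of code of your own. Each camera call takes 0.05 s, during which the arm holds its last target.

## Working session

There is one attempt and no reset: what is moved stays moved. The work goes in short steps, Python scripts to look and compute and a tool call to move; the robot and the scene stay as the last step left them, time stands still between calls to the robot, and variables do not carry over. Pictures are saved under pics/ and viewed, and the job is handed in when it is done.

Besides the shell and the picture viewer there is one more tool, called after "Request:" by a JSON object that holds its "fn" and its "kwargs". apply_moves: Moves the arm, as the interface text tells. Its arguments: {"type":"object","properties":{"commands":{"type":"array","items":{"type":"object","properties":{"grip":{"type":"number"},"dp":{"type":"array","items":{"type":"number"}},"yaw":{"type":"number"}}}},"newtons":{"type":"number"}},"required":["commands"]}

```bash
ls; mkdir -p pics; cat > h.py <<'E'
import numpy as np,cv2,json
from plant import get_state,capture
from scipy.spatial.transform import Rotation as R
def snap(name,fn):
    s=get_state(); c=capture(name)
    cv2.imwrite('pics/'+fn+'.png',c['color'][:,:,::-1])
    if name=='wrist':
        T=np.eye(4);T[:3,:3]=R.from_euler('xyz',s['eef_rot'],degrees=True).as_matrix();T[:3,3]=s['tcp_pos']
        T=T@np.array(c['T_tool_cam']); p,r=T[:3,3],T[:3,:3]
    else: p,r=np.array(c['xyz']),np.array(c['rotation'])
    np.savez('pics/'+fn+'.npz',K=c['camera_matrix'],p=p,r=r,img=c['color'])
    return {k:v for k,v in c.items() if k!='color'}
def load(fn): return np.load('pics/'+fn+'.npz')
def ray(fn,u,v):
    d=load(fn);K=d['K'];x=(u-K[0,2])/K[0,0];y=(v-K[1,2])/K[1,1]
    w=d['r']@np.array([x,-y,-1.]);return d['p'],w/np.linalg.norm(w)
def onz(fn,u,v,z):
    p,w=ray(fn,u,v);return p+w*(z-p[2])/w[2]
def proj(fn,P):
    d=load(fn);c=d['r'].T@(np.array(P)-d['p']);K=d['K']
    return K[0,0]*c[0]/-c[2]+K[0,2],K[1,1]*-c[1]/-c[2]+K[1,2]
def tri(f1,a,f2,b):
    p,w=ray(f1,*a);q,x=ray(f2,*b)
    t=np.linalg.lstsq(np.c_[w,-x],q-p,rcond=None)[0];A=p+t[0]*w;B=q+t[1]*x
    return (A+B)/2,np.linalg.norm(A-B)
E
python3 - <<'E'
from h import *
print(get_state())
for n in ['scene','side','wrist']: print(snap(n,n+'0'))
E
```

```text
pics
{'time_s': 0.0, 'joints': array([ 9.25377308e+01,  2.05912040e+01,  6.34012171e-01, -1.85675386e-02,
       -7.01373732e+01, -1.65084943e+01]), 'qd': array([-0.06796291, -0.06809898,  0.0026814 ,  0.03775814,  0.01224555,
       -0.02530844]), 'joint_torque': array([ 8.63644673e-04, -5.82716274e+01,  2.93061072e+01,  6.99706972e+00,
        7.16474999e-03, -1.50871174e-04]), 'tcp_pos': array([0.16285399, 0.65448572, 0.18743206]), 'eef_rot': array([ 1.79904373e+02, -1.01385544e-02, -1.39770781e+01]), 'contact_force': array([-0.68990475,  0.27013135, -0.5897474 ]), 'moment': array([ 0.05776165, -0.03823361, -0.01609896]), 'gripper_width': 0.08740432348031915}
{'camera_matrix': array([[427.91062403,   0.        , 257.85396389],
       [  0.        , 427.91062403, 191.34174606],
       [  0.        ,   0.        ,   1.        ]]), 'xyz': array([-0.12058222, -0.708394  ,  0.81040234]), 'rotation': array([ 52.30125766,   0.70282959, -46.21570862])}
{'camera_matrix': array([[359.21928971,   0.        , 254.69734891],
       [  0.        , 359.21928971, 188.8102858 ],
       [  0.        ,   0.        ,   1.        ]]), 'xyz': array([0.51270957, 0.75629688, 0.62545297]), 'rotation': array([  55.77652716,   -0.51659102, -175.89391232])}
{'camera_matrix': array([[336.52749371,   0.        , 263.58831058],
       [  0.        , 336.52749371, 193.07402336],
       [  0.        ,   0.        ,   1.        ]]), 'T_tool_cam': array([[ 3.76301656e-04,  9.67032665e-01,  2.54652083e-01,
         6.90291507e-02],
       [ 9.99999716e-01, -5.30275234e-04,  5.35993747e-04,
         2.97598734e-04],
       [ 6.53359155e-04,  2.54651809e-01, -9.67032590e-01,
        -1.96996023e-01],
       [ 0.00000000e+00,  0.00000000e+00,  0.00000000e+00,
         1.00000000e+00]])}
```

```bash
sed -i "s/else: p,r=.*/else: p,r=np.array(c['xyz']),R.from_euler('xyz',c['rotation'],degrees=True).as_matrix()/" h.py
python3 - <<'E'
from h import *
for n in ['scene','side','wrist']: snap(n,n+'0')
E
```

```text
(no output)
```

View pics/scene0.png

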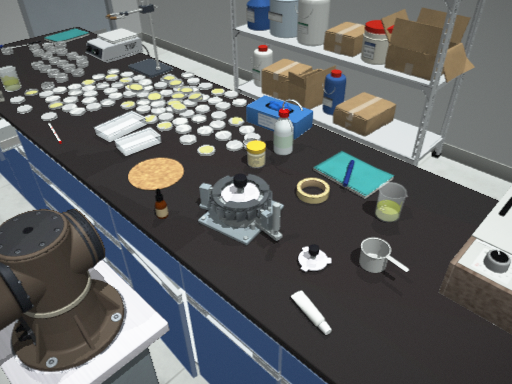

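View pics/side0.png

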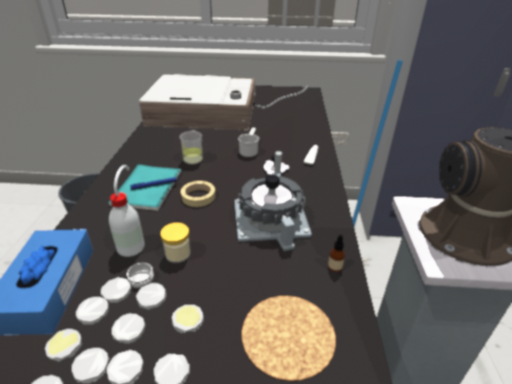

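View pics/wrist0.png

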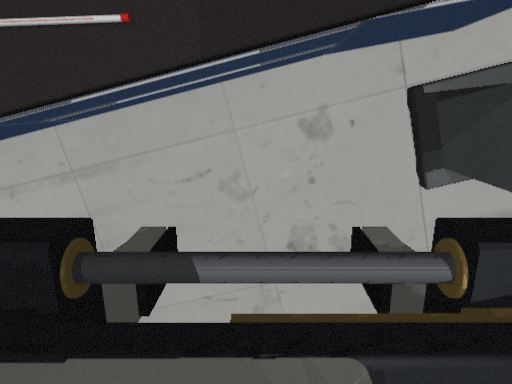

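```bash
python3 - <<'E'
from h import *
a=cv2.imread('pics/scene0.png')[130:290,110:350];cv2.imwrite('pics/sc0z.png',cv2.resize(a,None,fx=3.3,fy=3.3,interpolation=cv2.INTER_CUBIC))
a=cv2.imread('pics/side0.png')[140:280,200:370];cv2.imwrite('pics/sd0z.png',cv2.resize(a,None,fx=4,fy=4,interpolation=cv2.INTER_CUBIC))
# mat
d=load('side0');h=cv2.cvtColor(d['img'],cv2.COLOR_RGB2HSV)
m=cv2.inRange(h,(8,90,110),(22,255,255));n,l,s,c=cv2.connectedComponentsWithStats(m)
for f in ['side0','scene0']:
  d=load(f);h=cv2.cvtColor(d['img'],cv2.COLOR_RGB2HSV)
  m=cv2.morphologyEx(cv2.inRange(h,(8,90,110),(22,255,255)),cv2.MORPH_CLOSE,np.ones((5,5)))
  cs,_=cv2.findContours(m,cv2.RETR_EXTERNAL,cv2.CHAIN_APPROX_NONE)
  cs=sorted(cs,key=cv2.contourArea)[-3:]
  for c in cs:
    w=np.array([onz(f,u,v,.005)[:2] for u,v in c[:,0]],np.float32)
    print(f,c[:,0].mean(0),cv2.contourArea(c),cv2.minEnclosingCircle(w),cv2.minAreaRect(w))
E
```

```text
side0 [174.13157895 233.07894737] 526.0 ((0.7661278247833252, 0.06599236279726028), 0.046669356524944305) ((0.7665385007858276, 0.06717310100793839), (0.07686695456504822, 0.08963272720575333), 4.732685089111328)
side0 [288.37007874 337.76771654] 6255.0 ((0.4731608033180237, 0.33476632833480835), 0.09194599092006683) ((0.4735792577266693, 0.3345950245857239), (0.1824052631855011, 0.18052062392234802), 83.62166595458984)
scene0 [457.21710526  47.99342105] 846.0 ((2.3313496112823486, 0.14748342335224152), 0.5474749207496643) ((2.3425369262695312, 0.11771422624588013), (1.094648003578186, 0.12995272874832153), 20.596309661865234)
scene0 [301.52054795  77.40639269] 1068.5 ((1.3470458984375, 0.47397589683532715), 0.2743685245513916) ((1.3410747051239014, 0.4870857894420624), (0.4993664622306824, 0.3320454955101013), 27.461484909057617)
scene0 [155.71653543 173.24409449] 1349.5 ((0.4711820185184479, 0.33524274826049805), 0.09285607933998108) ((0.47037678956985474, 0.335591197013855), (0.18244458734989166, 0.17907433211803436), 85.09138488769531)
```

View pics/sc0z.png

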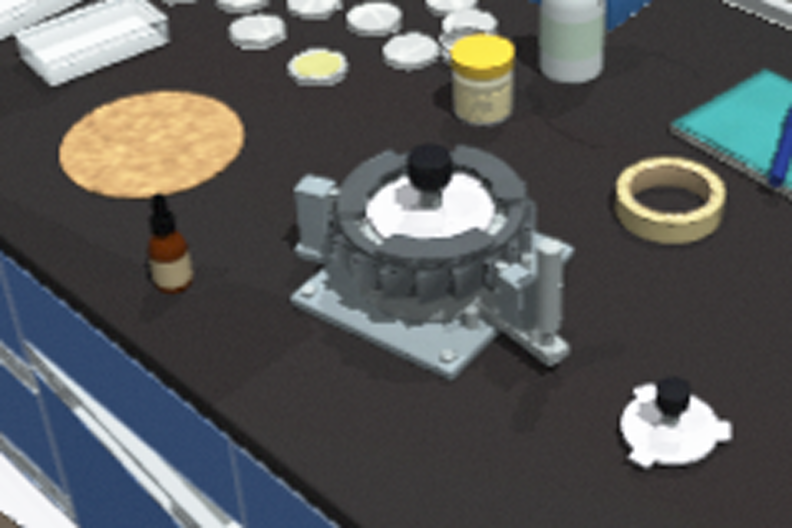

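View pics/sd0z.png

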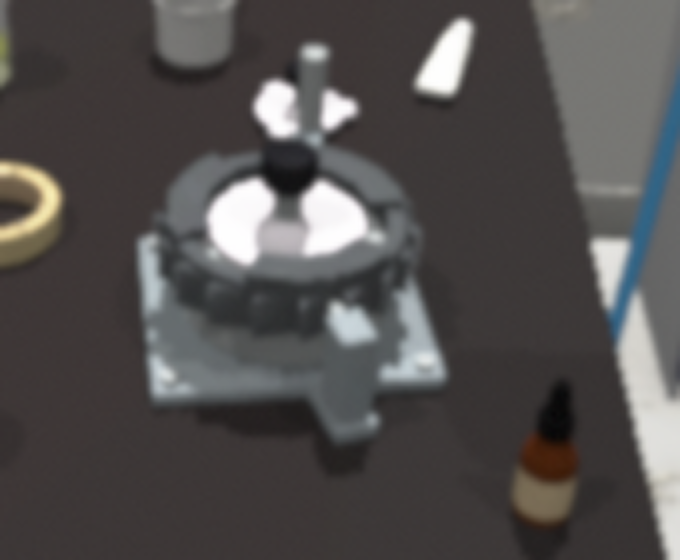

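```bash
python3 - <<'E'
from h import *
for f in ['scene0','side0']:
  d=load(f);h=d['img'].max(2)
  b=(225,165,255,200) if f=='scene0' else (255,165,290,195)
  sub=h[b[1]:b[3],b[0]:b[2]];m=(sub<35).astype(np.uint8)
  n,l,s,c=cv2.connectedComponentsWithStats(m);i=1+s[1:,4].argmax();print(f,c[i]+b[:2],s[i])
k1=(110+430/3.3,130+165/3.3);k2=(200+289/4,140+165/4)
print(k1,k2,tri('scene0',k1,'side0',k2))
print(tri('scene0',(110+552/3.3,130+243/3.3),'side0',(278.7,152.5)))
for f,k in [('scene0',k1),('side0',k2)]: print(onz(f,*k,.123))
print(onz('scene0',110+552/3.3,130+245/3.3,.13),onz('side0',278.7,152.5,.13))
# keeper top
print(onz('scene0',110+318/3.3,130+187/3.3,.078),onz('side0',200+350/4,140+323/4,.078))
# mat corners of plate
for u,v in [(295,297),(450,375)]: print('plate',onz('scene0',110+u/3.3,130+v/3.3,.012))
for u,v in [(153,400),(445,378),(140,240)]: print('plate',onz('side0',200+u/4,140+v/4,.008))
E
```

```text
scene0 [239.78378378 183.        ] [ 9 14 13  9 74]
side0 [271.83870968 183.79032258] [11 16 13  7 62]
(240.3030303030303, 180.0) (272.25, 181.25) (array([ 0.51870513, -0.01779469,  0.12392213]), np.float64(0.0002080331339461478))
(array([ 0.50533132, -0.16354171,  0.12974494]), np.float64(0.0014440242186601648))
[ 0.51969601 -0.01684879  0.123     ]
[ 0.51862914 -0.01911093  0.123     ]
[ 0.50423918 -0.16524432  0.13      ] [ 0.50475807 -0.16217271  0.13      ]
[0.47338982 0.07635067 0.078     ] [0.47721838 0.08238248 0.078     ]
plate [0.41126656 0.04289216 0.012     ]
plate [ 0.43515733 -0.12022821  0.012     ]
plate [0.59709104 0.08322342 0.008     ]
plate [0.41173047 0.04714033 0.008     ]
plate [ 0.62531473 -0.08673714  0.008     ]
```

Request:
{"fn": "apply_moves", "kwargs": {"commands": [{"dp": [60, 26, -40], "grip": 0, "yaw": 0}, {"dp": [120, 52, -50], "grip": 0, "yaw": 0}, {"dp": [180, 78, -50], "grip": 0, "yaw": 0}, {"dp": [240, 104, -50], "grip": 0, "yaw": -0.1}, {"dp": [311, 134, -50], "grip": 0, "yaw": -0.2}, {"dp": [328, 194, -50], "grip": 0, "yaw": -0.3}, {"dp": [345, 254, -50], "grip": 0, "yaw": -0.4}, {"dp": [361, 314, -50], "grip": 0, "yaw": -0.414}, {"dp": [378, 374, -50], "grip": 0, "yaw": -0.414}, {"dp": [395, 434, -50], "grip": 0, "yaw": -0.414}, {"dp": [411, 494, -50], "grip": 0, "yaw": -0.414}, {"dp": [428, 554, -50], "grip": 0, "yaw": -0.414}]}}

```text
time_s: 1.8
tcp_pos: [0.4435, 0.0375, 0.2388]
eef_rot: [-180.0, -0.1, 9.8]
contact_force: [1.8, -0.1, 0.1]
gripper_width: 0.0003
```

```bash
python3 - <<'E'
from h import *
snap('wrist','w1')
a=cv2.imread('pics/w1.png');cv2.imwrite('pics/w1z.png',cv2.resize(a,(768,576),interpolation=cv2.INTER_CUBIC))
print(proj('w1',(.5188,-.018,.093)),proj('w1',(.5188,-.018,.123)),get_state()['tcp_pos'])
E
```

```text
(np.float64(331.5335686831056), np.float64(108.99619884738989)) (np.float64(337.9968973772566), np.float64(109.38020105377184)) [0.44246296 0.03205735 0.23878636]
```

View pics/w1z.png

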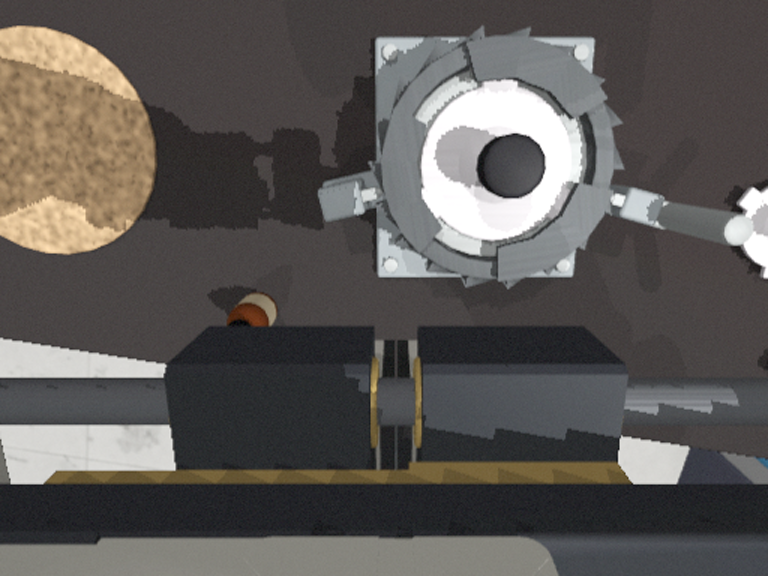

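```bash
cat >> h.py <<'E'
def polar(fn,out,c=(.5188,-.018),z=.093,yaw=9.7,r0=.03,r1=.1,rot=0):
    d=load(fn);K=d['K'];A=np.radians(np.arange(0,360,.5)+yaw);Rr=np.linspace(r1,r0,200)
    aa,rr=np.meshgrid(A,Rr);P=np.stack([c[0]+rr*np.cos(aa),c[1]+rr*np.sin(aa),np.full_like(aa,z)],-1)
    q=(P-d['p'])@d['r'];u=K[0,0]*q[...,0]/-q[...,2]+K[0,2];v=K[1,1]*-q[...,1]/-q[...,2]+K[1,2]
    im=cv2.remap(d['img'],u.astype(np.float32),v.astype(np.float32),cv2.INTER_CUBIC)[:,:,::-1].copy()
    for k in range(0,360,30):
        cv2.line(im,(2*k,0),(2*k,8),(0,0,255),1);cv2.putText(im,str(k),(2*k+2,12),0,.35,(0,255,255),1)
    cv2.imwrite('pics/'+out+'.png',im)
    return im
E
python3 - <<'E'
from h import *
a=polar('w1','x',z=.093);b=polar('w1','y',z=.080)
cv2.imwrite('pics/p1.png',np.vstack([a,b]))
E
```

```text
(no output)
```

View pics/p1.png

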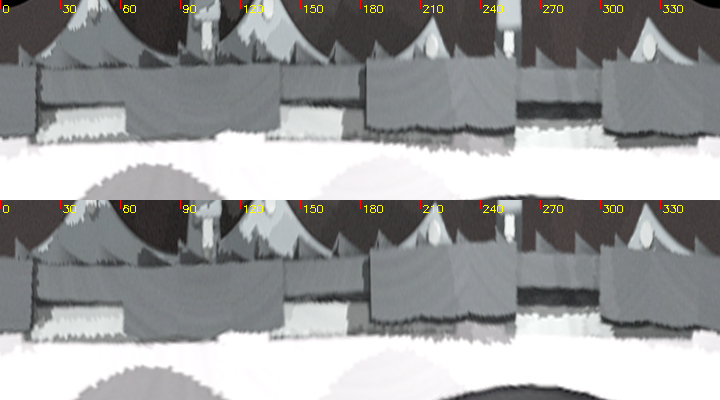

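```bash
python3 - <<'E'
from h import *
a=cv2.imread('pics/w1.png')[10:200,235:430];cv2.imwrite('pics/w1c.png',cv2.resize(a,None,fx=3.1,fy=3.1,interpolation=cv2.INTER_CUBIC))
# axis check: fit circle of bolts etc: project ring z
for z in (.093,.123): print(proj('w1',(.5188,-.018,z)))
E
```

```text
(np.float64(331.5335686831056), np.float64(108.99619884738989))
(np.float64(337.9968973772566), np.float64(109.38020105377184))
```

View pics/w1c.png

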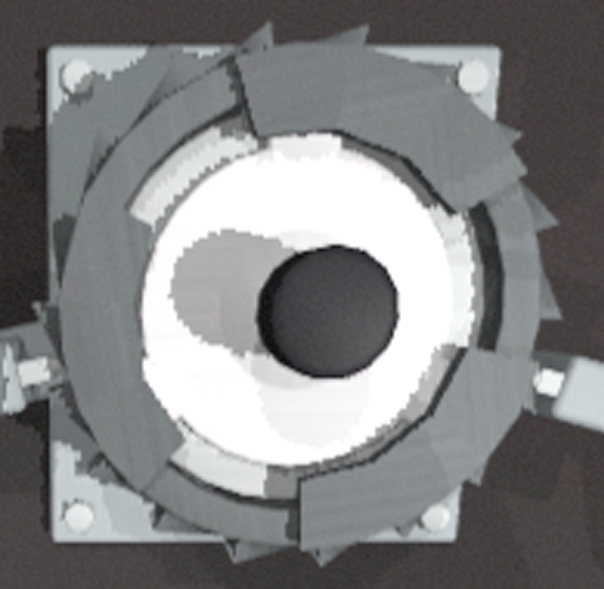

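Request:
{"fn": "apply_moves", "kwargs": {"commands": [{"dp": [-10, 60, 0], "grip": 0, "yaw": 0}, {"dp": [-21, 120, 0], "grip": 0, "yaw": 0}, {"dp": [-32, 184, 0], "grip": 0, "yaw": 0}, {"dp": [-32, 184, 50], "grip": 0, "yaw": 0}, {"dp": [-32, 184, 100], "grip": 0, "yaw": 0}, {"dp": [-32, 184, 148], "grip": 0, "yaw": 0}, {"dp": [-32, 184, 148], "grip": 0, "yaw": 0}, {"dp": [-32, 184, 148], "grip": 0, "yaw": 0}]}}

```text
time_s: 2.85
tcp_pos: [0.4448, -0.1475, 0.0921]
eef_rot: [180.0, -0.1, 9.8]
contact_force: [1.3, 1.2, 0.2]
gripper_width: 0.0003
```

```bash
python3 - <<'E'
from h import *
snap('wrist','w2');s=get_state();print(s['tcp_pos'],s['contact_force'],s['time_s'])
E
```

```text
[ 0.44522131 -0.14742575  0.09249714] [0.59589355 0.4174515  0.49964757] 2.9
```

View pics/w2.png

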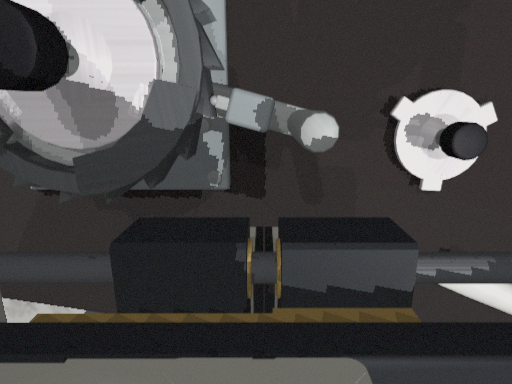

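```bash
python3 - <<'E'
from h import *
print(onz('w2',320,132,.13))
E
```

```text
[ 0.50491631 -0.16433439  0.13      ]
```

Request:
{"fn": "apply_moves", "kwargs": {"commands": [{"dp": [10, 29, 0], "grip": 0, "yaw": 0}, {"dp": [25, 29, 0], "grip": 0, "yaw": 0}, {"dp": [40, 29, 0], "grip": 0, "yaw": 0}, {"dp": [55, 29, 0], "grip": 0, "yaw": 0}, {"dp": [70, 29, 0], "grip": 0, "yaw": 0}, {"dp": [85, 29, 0], "grip": 0, "yaw": 0}, {"dp": [98, 29, 0], "grip": 0, "yaw": 0}, {"dp": [106, 29, 0], "grip": 0, "yaw": 0}, {"dp": [110, 29, 0], "grip": 0, "yaw": 0}, {"dp": [110, 29, 0], "grip": 0, "yaw": 0}]}}

```text
time_s: 4.15
tcp_pos: [0.5571, -0.157, 0.092]
eef_rot: [180.0, 0.0, 9.8]
contact_force: [-6.2, 0.2, 9.6]
gripper_width: 0.0005
```

```bash
python3 - <<'E'
from h import *
snap('wrist','w3');s=get_state();print(s['tcp_pos'],s['contact_force'],s['time_s'])
E
```

```text
[ 0.5570819  -0.15697203  0.09201154] [-4.96095624  0.3847778   9.81990113] 4.2
```

View pics/w3.png

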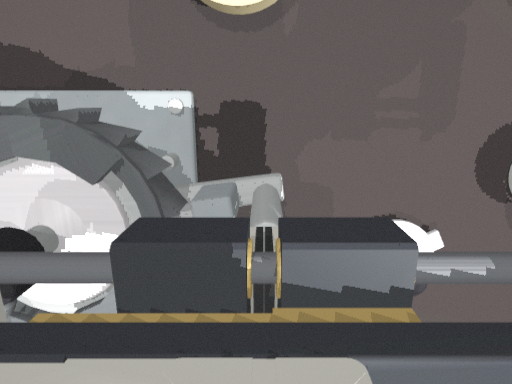

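Request:
{"fn": "apply_moves", "kwargs": {"commands": [{"dp": [2, 0, 0], "grip": 0, "yaw": 0}, {"dp": [4, 0, 0], "grip": 0, "yaw": 0}, {"dp": [4, 0, 0], "grip": 0, "yaw": 0}]}}

```text
time_s: 4.58
tcp_pos: [0.5605, -0.1561, 0.092]
eef_rot: [180.0, 0.0, 9.8]
contact_force: [-6.0, 0.4, 11.6]
gripper_width: 0.0005
```

Request:
{"fn": "apply_moves", "kwargs": {"commands": [{"dp": [2, 0, 0], "grip": 0, "yaw": 0}, {"dp": [4, 0, 0], "grip": 0, "yaw": 0}, {"dp": [4, 0, 0], "grip": 0, "yaw": 0}]}}

```text
time_s: 4.95
tcp_pos: [0.5642, -0.1552, 0.092]
eef_rot: [180.0, 0.1, 9.8]
contact_force: [-7.7, 3.2, 11.5]
gripper_width: 0.0002
```

```bash
python3 - <<'E'
from h import *
for n in ['scene','side']: snap(n,n+'4')
a=cv2.imread('pics/scene4.png')[130:290,150:350];b=cv2.imread('pics/side4.png')[130:270,200:370]
cv2.imwrite('pics/s4.png',np.hstack([cv2.resize(a,(400,400*160//200)),cv2.resize(b,(388,320))]))
E
```

```text
(no output)
```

View pics/s4.png

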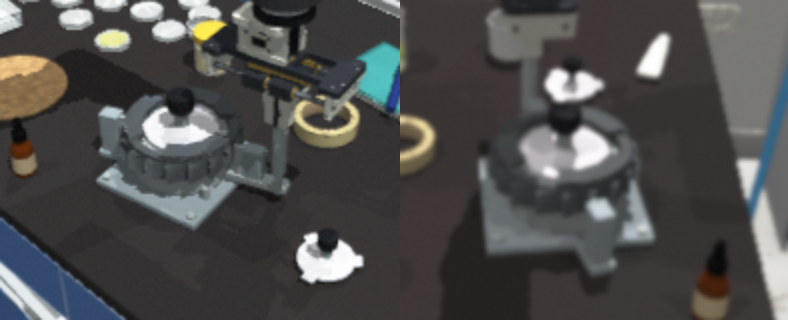

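Request:
{"fn": "apply_moves", "kwargs": {"commands": [{"dp": [2, 0, 0], "grip": 0, "yaw": 0}, {"dp": [4, 0, 0], "grip": 0, "yaw": 0}, {"dp": [4, 0, 0], "grip": 0, "yaw": 0}]}}

```text
time_s: 5.42
tcp_pos: [0.5683, -0.1544, 0.092]
eef_rot: [-180.0, 0.0, 9.8]
contact_force: [-7.1, 2.9, 11.5]
gripper_width: 0.0006
```

```bash
python3 - <<'E'
from h import *
s=get_state();print(s['tcp_pos'],s['contact_force'],s['moment'])
E
```

```text
[ 0.56826066 -0.15440212  0.09200455] [-7.05866577  2.93347167 11.47770327] [1.24687582 2.79228052 0.02466945]
```

Request:
{"fn": "apply_moves", "kwargs": {"commands": [{"dp": [2, 0, 0], "grip": 0, "yaw": 0}, {"dp": [4, 0, 0], "grip": 0, "yaw": 0}, {"dp": [4, 0, 0], "grip": 0, "yaw": 0}]}}

```text
time_s: 5.8
tcp_pos: [0.5723, -0.1536, 0.092]
eef_rot: [-180.0, 0.0, 9.8]
contact_force: [-6.8, 3.8, 11.5]
gripper_width: 0.0002
```

```bash
python3 - <<'E'
from h import *
s=get_state();print(s['tcp_pos'],s['contact_force'],s['moment'])
snap('scene','scene5');snap('wrist','w5')
a=cv2.imread('pics/scene5.png')[150:250,220:320];b=cv2.imread('pics/w5.png')
cv2.imwrite('pics/s5.png',np.hstack([cv2.resize(a,(384,384),interpolation=cv2.INTER_CUBIC),b[:,:400]]))
E
```

```text
[ 0.57233182 -0.15358947  0.09200883] [-6.8371087   3.81388254 11.51575721] [ 1.4482483   2.63408734 -0.04175823]
```

View pics/s5.png

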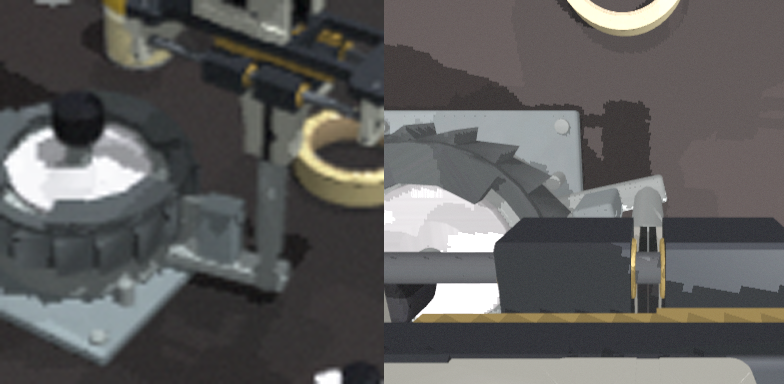

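```bash
python3 - <<'E'
from h import *
def ang(p): return np.degrees(np.arctan2(p[1]+.0185,p[0]-.519))
a=onz('w5',205,190,.03);b=onz('w5',278,178,.03);print(a,b,ang(b),np.degrees(np.arctan2(*(b-a)[[1,0]])),np.hypot(b[0]-.519,b[1]+.0185))
# same in w2
a=onz('w5',263,210,.1);print(a)
b=cv2.imread('pics/w2.png')[60:220,180:380];c=cv2.imread('pics/w5.png')[150:250,160:300]
cv2.imwrite('pics/s6.png',np.hstack([cv2.resize(b,(400,320)),cv2.resize(c,(400,320))]))
E
```

```text
[ 0.56758979 -0.10760252  0.03      ] [ 0.58708435 -0.16293925  0.03      ] -64.76221055840026 -70.59316316396011 0.1596814800852888
[ 0.58104489 -0.15219278  0.1       ]
```

View pics/s6.png

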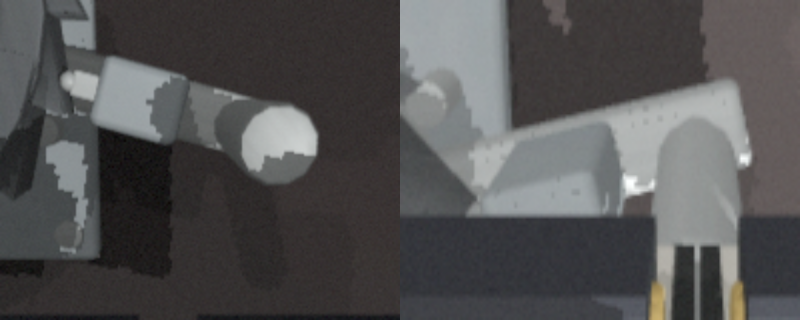

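```bash
python3 - <<'E'
from h import *
t=get_state()['tcp_pos'];print(t)
b=load('scene5')['img'][150:250,220:320,::-1]
b=cv2.resize(b,(600,600),interpolation=cv2.INTER_CUBIC)
def mk(P,col):
    u,v=proj('scene5',P);cv2.drawMarker(b,(int((u-220+.5)*6),int((v-150+.5)*6)),col,0,14,1)
mk(t,(0,0,255));mk(t+[0,0,.019],(0,255,0));mk(t+[0,0,.066],(255,0,0))
for a in (-65.4,-70,-75):
    for z in (.045,.13): mk([.519+.145*np.cos(np.radians(a)),-.0185+.145*np.sin(np.radians(a)),z],(0,255,255) if a==-70 else (255,0,255))
cv2.imwrite('pics/s7.png',b)
E
```

```text
[ 0.5723409  -0.15359094  0.09204469]
```

View pics/s7.png

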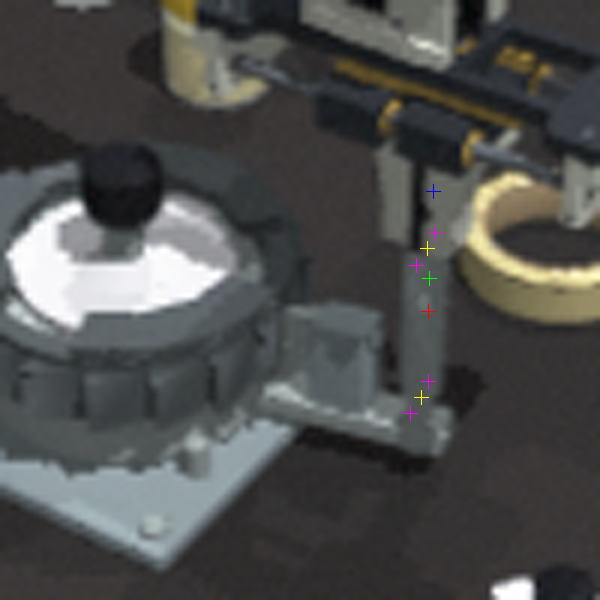

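```bash
python3 - <<'E'
from h import *
t=get_state()['tcp_pos']
for dz in (0,.019,.04,.066): print(dz,proj('w5',t+[0,0,dz]))
b=cv2.imread('pics/w5.png')[180:384,160:370]
cv2.imwrite('pics/s8.png',cv2.resize(b,None,fx=2.9,fy=2.9,interpolation=cv2.INTER_CUBIC))
E
```

```text
0 (np.float64(262.8609881766185), np.float64(219.70224018001875))
0.019 (np.float64(262.76151223254936), np.float64(230.87711536306892))
0.04 (np.float64(262.6264468267365), np.float64(246.05002038680203))
0.066 (np.float64(262.40650523457674), np.float64(270.7577008511264))
```

View pics/s8.png

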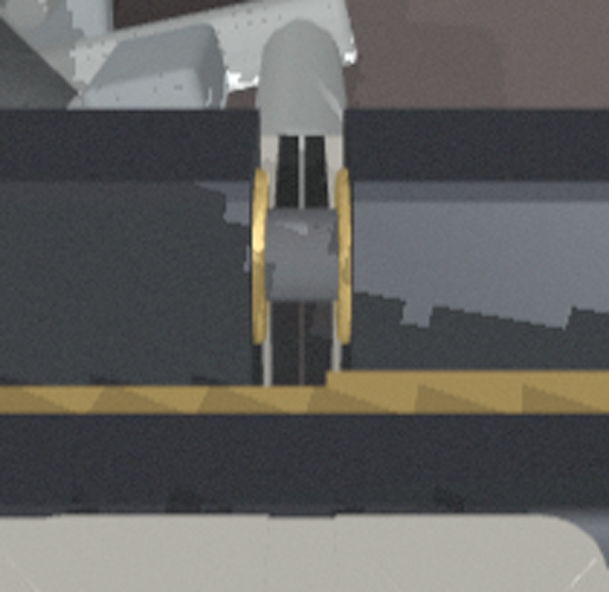

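```bash
python3 - <<'E'
from h import *
b=load('side4')['img'][90:230,200:340,::-1]
cv2.imwrite('pics/s9.png',cv2.resize(b,(590,590),interpolation=cv2.INTER_CUBIC))
b=load('scene4')['img'][130:230,220:320,::-1]
cv2.imwrite('pics/s10.png',cv2.resize(b,(590,590),interpolation=cv2.INTER_CUBIC))
E
```

```text
(no output)
```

View pics/s9.png

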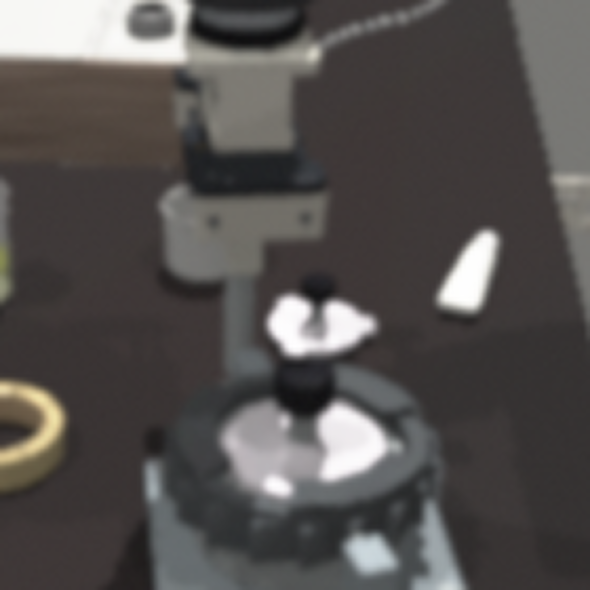

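Request:
{"fn": "apply_moves", "kwargs": {"commands": [{"dp": [-40, 0, 0], "grip": 0, "yaw": 0}, {"dp": [-80, 0, 0], "grip": 0, "yaw": 0}, {"dp": [-120, 0, 0], "grip": 0, "yaw": 0}, {"dp": [-135, 0, 0], "grip": 0, "yaw": 0}, {"dp": [-135, 0, 0], "grip": 0, "yaw": 0}]}}

```text
time_s: 6.52
tcp_pos: [0.4398, -0.1773, 0.0912]
eef_rot: [180.0, -0.1, 9.8]
contact_force: [2.1, 0.1, -0.2]
gripper_width: 0.0004
```

```bash
python3 - <<'E'
from h import *
s=get_state();print(s['tcp_pos'],s['contact_force'])
for n in ['scene','side','wrist']: snap(n,n+'6')
t=s['tcp_pos']
out=[]
for n in ['scene6','side6']:
    b=load(n)['img'][:,:,::-1].copy();b=cv2.resize(b,None,fx=4,fy=4,interpolation=cv2.INTER_CUBIC)
    for dz,c in ((0,(0,0,255)),(.019,(0,255,0)),(.066,(255,0,0))):
        u,v=proj(n,t+[0,0,dz]);cv2.drawMarker(b,(int(4*u+2),int(4*v+2)),c,0,14,1)
    u,v=proj(n,t+[0,0,.04]);u=int(max(4*u,200));v=int(4*v);out.append(b[max(v-200,0):max(v-200,0)+400,u-200:u+200])
cv2.imwrite('pics/s11.png',np.hstack(out))
E
```

```text
[ 0.4398205  -0.17728512  0.09116139] [ 2.10281929  0.07632077 -0.24277469]
```

View pics/s11.png

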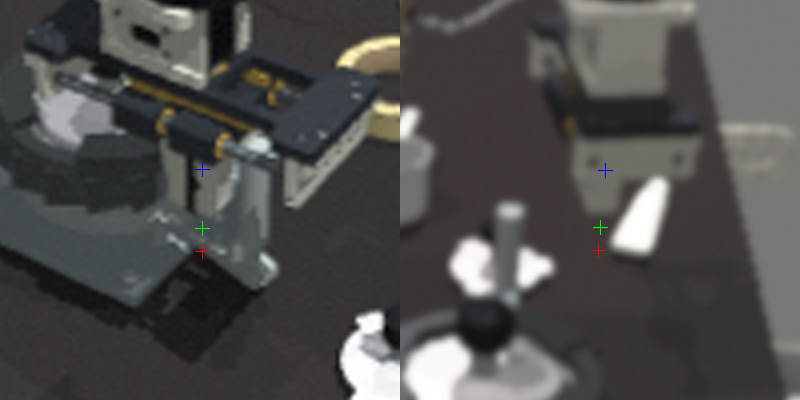

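View pics/wrist6.png

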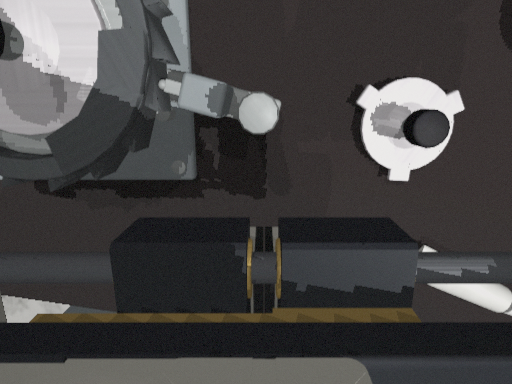

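Request:
{"fn": "apply_moves", "kwargs": {"commands": [{"dp": [0, 2, 10], "grip": 0, "yaw": 0}, {"dp": [15, 2, 19], "grip": 0, "yaw": 0}, {"dp": [30, 2, 19], "grip": 0, "yaw": 0}, {"dp": [45, 2, 19], "grip": 0, "yaw": 0}, {"dp": [60, 2, 19], "grip": 0, "yaw": 0}, {"dp": [75, 2, 19], "grip": 0, "yaw": 0}, {"dp": [90, 2, 19], "grip": 0, "yaw": 0}, {"dp": [90, 2, 19], "grip": 0, "yaw": 0}]}}

```text
time_s: 7.68
tcp_pos: [0.5283, -0.1645, 0.0707]
eef_rot: [-180.0, 0.1, 9.7]
contact_force: [-3.5, -1.7, -0.9]
gripper_width: 0.0003
```

```bash
python3 - <<'E'
from h import *
s=get_state();print(s['tcp_pos'],s['contact_force'],s['moment'])
for n in ['scene','wrist']: snap(n,n+'7')
b=load('scene7')['img'][130:230,220:320,::-1];c=load('wrist7')['img'][:,:,::-1]
cv2.imwrite('pics/s12.png',np.hstack([cv2.resize(b,(384,384),interpolation=cv2.INTER_CUBIC),c[:,:400]]))
E
```

```text
[ 0.52832417 -0.16446904  0.07066314] [-3.51987575 -1.73700262 -0.92020042] [-0.77723105  0.92169815 -0.11464061]
```

View pics/s12.png

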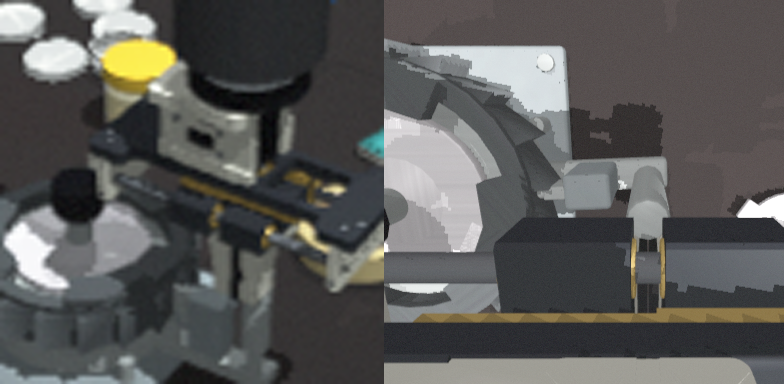

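Request:
{"fn": "apply_moves", "kwargs": {"commands": [{"dp": [12, 0, 0], "grip": 0, "yaw": 0}, {"dp": [22, 0, 0], "grip": 0, "yaw": 0}, {"dp": [30, 0, 0], "grip": 0, "yaw": 0}, {"dp": [34, 0, 0], "grip": 0, "yaw": 0}, {"dp": [34, 0, 0], "grip": 0, "yaw": 0}]}}

```text
time_s: 8.4
tcp_pos: [0.5585, -0.1571, 0.0706]
eef_rot: [-179.8, 0.3, 9.7]
contact_force: [-11.3, 7.0, 3.8]
gripper_width: 0.0006
```

```bash
python3 - <<'E'
from h import *
s=get_state();print(s['tcp_pos'],s['contact_force'],s['moment'])
E
```

```text
[ 0.55847619 -0.15713574  0.07058485] [-11.25540031   6.99430717   3.80659994] [2.31884166 4.13297538 0.12004955]
```

Request:
{"fn": "apply_moves", "kwargs": {"commands": [{"dp": [2, 0, 0], "grip": 0, "yaw": 0}, {"dp": [2, 0, 0], "grip": 0, "yaw": 0}]}}

```text
time_s: 8.65
tcp_pos: [0.5587, -0.157, 0.0705]
eef_rot: [-179.8, 0.5, 9.7]
contact_force: [-16.4, 6.5, 8.0]
gripper_width: 0.0007
```

```bash
python3 - <<'E'
from h import *
s=get_state();print(s['tcp_pos'],s['contact_force'],s['moment'])
snap('wrist','w8')
for a,b in (((205,170),(278,158)),): print(onz('w8',*a,.03),onz('w8',*b,.03))
E
```

```text
[ 0.55874538 -0.15700362  0.07050567] [-16.38772338   6.45267237   7.95444067] [2.34370815 5.80968185 0.12823414]
[ 0.57451266 -0.11201212  0.03      ] [ 0.59191476 -0.16200818  0.03      ]
```

View pics/w8.png

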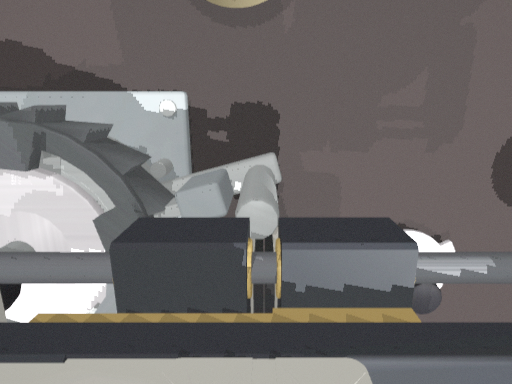

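Request:
{"fn": "apply_moves", "kwargs": {"commands": [{"dp": [-45, 0, 0], "grip": 0, "yaw": 0}, {"dp": [-90, 0, 0], "grip": 0, "yaw": 0}, {"dp": [-126, 0, 0], "grip": 0, "yaw": 0}, {"dp": [-126, -20, -60], "grip": 0, "yaw": 0}, {"dp": [-126, -70, -100], "grip": 0, "yaw": 0}, {"dp": [-126, -90, -130], "grip": 0, "yaw": 0}, {"dp": [-126, -90, -130], "grip": 0, "yaw": 0}, {"dp": [-126, -90, -130], "grip": 0, "yaw": 0}]}}

```text
time_s: 9.7
tcp_pos: [0.4249, -0.0904, 0.2016]
eef_rot: [-180.0, -0.1, 9.8]
contact_force: [0.1, 0.5, -0.5]
gripper_width: -0.0
```

```bash
python3 - <<'E'
from h import *
s=get_state();print(s['tcp_pos'],s['contact_force'],s['time_s'])
snap('wrist','w9')
a=polar('w9','x',c=(.519,-.0185),z=.093)
w=load('w9')['img'][:,:,::-1]
cv2.imwrite('pics/p9.png',np.vstack([a,cv2.resize(w[:220],(720,310))]))
E
```

```text
[ 0.42492873 -0.09039441  0.20158065] [ 0.06283146  0.46608517 -0.54763497] 9.7
```

View pics/p9.png

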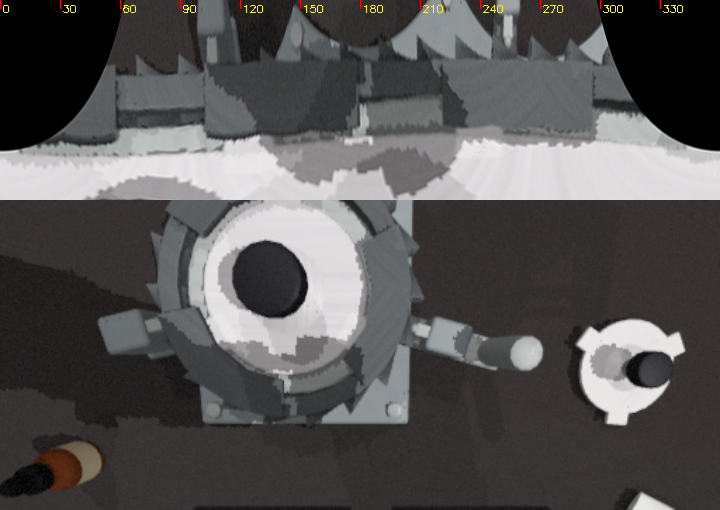

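Request:
{"fn": "apply_moves", "kwargs": {"commands": [{"dp": [0, 50, 30], "grip": 0, "yaw": 0}, {"dp": [0, 90, 70], "grip": 0, "yaw": 0}, {"dp": [0, 90, 130], "grip": 0, "yaw": 0}, {"dp": [20, 90, 130], "grip": 0, "yaw": 0}, {"dp": [40, 90, 130], "grip": 0, "yaw": 0}, {"dp": [58, 90, 130], "grip": 0, "yaw": 0}, {"dp": [76, 90, 130], "grip": 0, "yaw": 0}, {"dp": [94, 90, 130], "grip": 0, "yaw": 0}, {"dp": [112, 90, 130], "grip": 0, "yaw": 0}, {"dp": [122, 90, 130], "grip": 0, "yaw": 0}, {"dp": [126, 90, 130], "grip": 0, "yaw": 0}, {"dp": [126, 90, 130], "grip": 0, "yaw": 0}]}}

```text
time_s: 11.25
tcp_pos: [0.559, -0.1572, 0.0716]
eef_rot: [-179.8, 0.5, 9.8]
contact_force: [-19.5, 4.6, 11.2]
gripper_width: 0.0005
```

```bash
python3 - <<'E'
from h import *
s=get_state();print(s['tcp_pos'],s['contact_force'],s['time_s'])
E
```

```text
[ 0.55896637 -0.15724099  0.07155445] [-19.48659448   4.63006905  11.18282994] 11.25
```

Request:
{"fn": "apply_moves", "kwargs": {"commands": [{"dp": [-45, 0, 0], "grip": 0, "yaw": 0}, {"dp": [-90, 0, 0], "grip": 0, "yaw": 0}, {"dp": [-126, 0, 0], "grip": 0, "yaw": 0}, {"dp": [-126, -20, -60], "grip": 0, "yaw": 0}, {"dp": [-126, -70, -100], "grip": 0, "yaw": 0}, {"dp": [-126, -90, -130], "grip": 0, "yaw": 0}, {"dp": [-126, -90, -130], "grip": 0, "yaw": 0}, {"dp": [-126, -90, -130], "grip": 0, "yaw": 0}, {"dp": [-126, -90, -130], "grip": 0, "yaw": 0}]}}

```text
time_s: 12.38
tcp_pos: [0.4246, -0.091, 0.201]
eef_rot: [-180.0, 0.0, 9.7]
contact_force: [0.3, -0.7, -0.3]
gripper_width: 0.0005
```

```bash
python3 - <<'E'
from h import *
s=get_state();print(s['tcp_pos'],s['contact_force'],s['time_s'])
snap('wrist','w10')
a=polar('w10','x',c=(.519,-.0185),z=.093)
w=load('w10')['img'][:,:,::-1]
cv2.imwrite('pics/p10.png',np.vstack([a,cv2.resize(w[:220],(720,310))]))
E
```

```text
[ 0.42456491 -0.09101189  0.200954  ] [ 0.3436236  -0.65471066 -0.33086107] 12.375
```

View pics/p10.png

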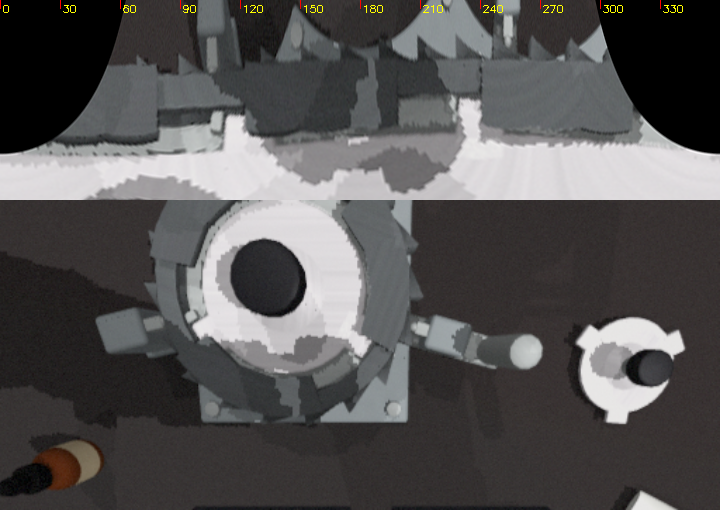

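Request:
{"fn": "apply_moves", "kwargs": {"commands": [{"dp": [0, 50, 30], "grip": 0, "yaw": 0}, {"dp": [0, 90, 70], "grip": 0, "yaw": 0}, {"dp": [0, 90, 130], "grip": 0, "yaw": 0}, {"dp": [20, 90, 130], "grip": 0, "yaw": 0}, {"dp": [40, 90, 130], "grip": 0, "yaw": 0}, {"dp": [58, 90, 130], "grip": 0, "yaw": 0}, {"dp": [76, 90, 130], "grip": 0, "yaw": 0}, {"dp": [94, 90, 130], "grip": 0, "yaw": 0}, {"dp": [112, 90, 130], "grip": 0, "yaw": 0}, {"dp": [122, 90, 130], "grip": 0, "yaw": 0}, {"dp": [126, 90, 130], "grip": 0, "yaw": 0}, {"dp": [126, 90, 130], "grip": 0, "yaw": 0}]}}

```text
time_s: 13.92
tcp_pos: [0.559, -0.1573, 0.0716]
eef_rot: [-179.9, 0.5, 9.8]
contact_force: [-18.7, 4.7, 10.8]
gripper_width: 0.0005
```

```bash
python3 - <<'E'
from h import *
s=get_state();print(s['tcp_pos'],s['contact_force'],s['time_s'])
E
```

```text
[ 0.55899887 -0.15726024  0.07163236] [-18.70569679   4.70869946  10.78982894] 13.925
```

Request:
{"fn": "apply_moves", "kwargs": {"commands": [{"dp": [-45, 0, 0], "grip": 0, "yaw": 0}, {"dp": [-90, 0, 0], "grip": 0, "yaw": 0}, {"dp": [-126, 0, 0], "grip": 0, "yaw": 0}, {"dp": [-126, -20, -60], "grip": 0, "yaw": 0}, {"dp": [-126, -70, -100], "grip": 0, "yaw": 0}, {"dp": [-126, -90, -130], "grip": 0.5, "yaw": 0}, {"dp": [-126, -110, -150], "grip": 0.8, "yaw": 0}, {"dp": [-126, -140, -160], "grip": 0.8, "yaw": 0}, {"dp": [-126, -140, -160], "grip": 0.8, "yaw": 0}, {"dp": [-126, -140, -160], "grip": 0.8, "yaw": 0}, {"dp": [-126, -140, -160], "grip": 0.8, "yaw": 0}]}}

```text
time_s: 15.3
tcp_pos: [0.4163, -0.0418, 0.2314]
eef_rot: [180.0, 0.0, 9.7]
contact_force: [0.2, -0.3, -0.1]
gripper_width: 0.0548
```

```bash
python3 - <<'E'
from h import *
s=get_state();print(s['tcp_pos'],s['eef_rot'],s['contact_force'],s['time_s'])
snap('wrist','w11')
a=polar('w11','x',c=(.519,-.0185),z=.093)
w=load('w11')['img'][:,:,::-1]
cv2.imwrite('pics/p11.png',np.vstack([a,cv2.resize(w[:270],(720,380))]))
E
```

```text
[ 0.41630291 -0.04184311  0.231433  ] [1.79997136e+02 3.30784968e-03 9.73065590e+00] [ 0.20646898 -0.34404849 -0.0949138 ] 15.3
```

View pics/p11.png

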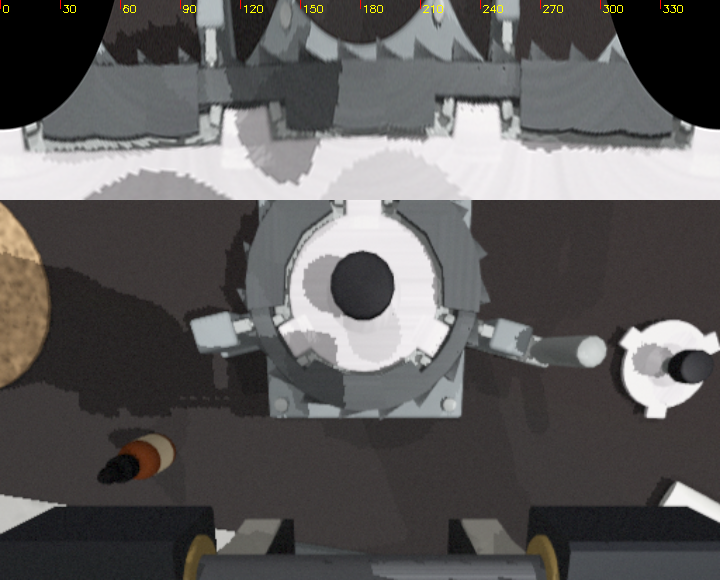

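```bash
python3 - <<'E'
from h import *
im=load('w11')['img'].max(2)
print(proj('w11',(.519,-.0185,.136)))
sub=im[20:110,200:320];m=(sub<60).astype(np.uint8)
n,l,s,c=cv2.connectedComponentsWithStats(m);i=1+s[1:,4].argmax();print(c[i]+[200,20],s[i])
x,y,w,h=s[i][:4];cu,cv=200+x+w/2,20+y+h/2
for z in (.123,.130,.136): print(z,onz('w11',cu,cv,z),'diam',w/336.5*(.231+.19-z))
# tips visible for dz
t=get_state()['tcp_pos']
E
```

```text
(np.float64(256.1661062098846), np.float64(58.343629608159176))
[255.06816585  59.85804638] [  35   17   45   48 1423]
0.123 [ 0.51865095 -0.01942004  0.123     ] diam 0.03985141158989599
0.13 [ 0.51786288 -0.01967973  0.13      ] diam 0.038915304606240715
0.136 [ 0.5171874  -0.01990232  0.136     ] diam 0.03811292719167905
```

```bash
python3 - <<'E'
from h import *
print(onz('scene0',161.5,214,0),onz('side0',336,268,0))
print(onz('scene0',110+160/3.3,130+200/3.3,.098),onz('side0',200+562/4,140+385/4,.098))
print('jar top',onz('scene0',256,145,.072),onz('side0',176,233,.072))
print('dish',onz('scene0',206,150,.01),onz('side0',187,318,.01),onz('side0',172,368,.01))
print(get_state()['tcp_pos'])
E
```

```text
[ 3.60873498e-01  1.55359007e-01 -1.11022302e-16] [0.35933328 0.15180101 0.        ]
[0.355885   0.13775544 0.098     ] [0.36270143 0.15104531 0.098     ]
jar top [0.73840806 0.13587254 0.072     ] [0.73438313 0.14104557 0.072     ]
dish [0.66776216 0.3126103  0.01      ] [0.67342553 0.32046421 0.01      ] [0.67648537 0.42300395 0.01      ]
[ 0.41622155 -0.04194925  0.23128239]
```

Request:
{"fn": "apply_moves", "kwargs": {"commands": [{"dp": [50, -3, 0], "grip": 0.8, "yaw": 0}, {"dp": [104, -5, 0], "grip": 0.8, "yaw": 0}, {"dp": [104, -5, 50], "grip": 0.8, "yaw": 0}, {"dp": [104, -5, 95], "grip": 0.8, "yaw": 0}, {"dp": [104, -5, 95], "grip": 0.8, "yaw": 0}, {"dp": [104, -5, 95], "grip": 0.8, "yaw": 0}]}}

```text
time_s: 16.1
tcp_pos: [0.5189, -0.0193, 0.1379]
eef_rot: [180.0, -0.1, 9.7]
contact_force: [0.2, 0.3, 0.1]
gripper_width: 0.0699
```

```bash
python3 - <<'E'
from h import *
s=get_state();print(s['tcp_pos'],s['eef_rot'],s['contact_force'],s['time_s'])
for n in ['wrist','side','scene']: snap(n,n+'12')
w=load('wrist12')['img'][:,:,::-1][150:340,130:400]
b=load('scene12')['img'][110:240,180:310,::-1]
c=load('side12')['img'][100:230,200:330,::-1]
cv2.imwrite('pics/s13.png',np.vstack([np.hstack([cv2.resize(b,(390,390)),cv2.resize(c,(390,390))])]));cv2.imwrite('pics/s14.png',cv2.resize(w,None,fx=2.5,fy=2.5))
E
```

```text
[ 0.51894224 -0.0193257   0.13793388] [ 1.79963249e+02 -8.24476718e-02  9.74850328e+00] [0.17002969 0.26831251 0.08224018] 16.1
```

View pics/s13.png

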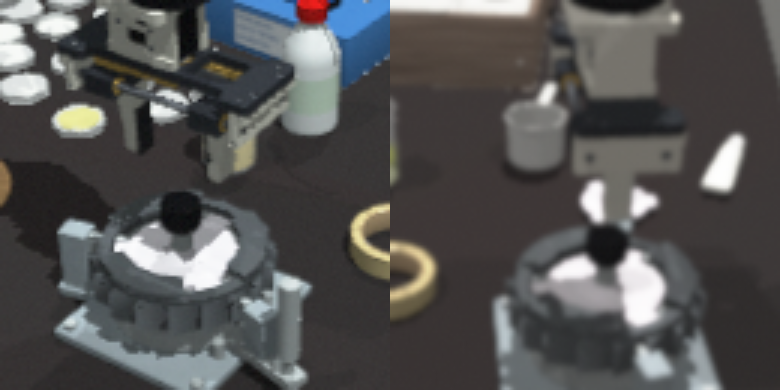

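View pics/s14.png

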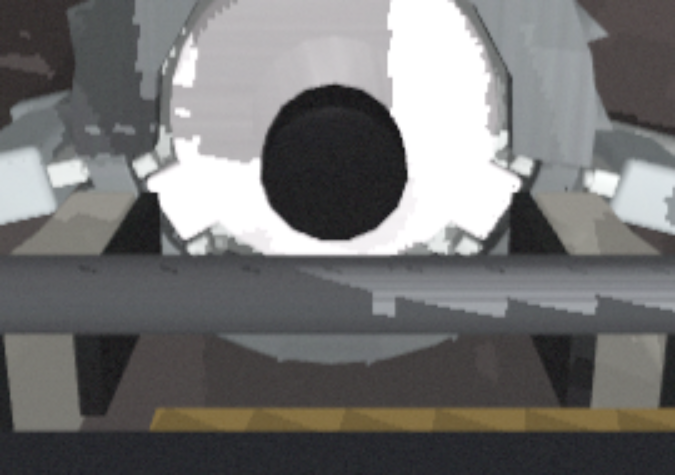

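Request:
{"fn": "apply_moves", "kwargs": {"commands": [{"dp": [0, 0, 20], "grip": 0.8, "yaw": 0}, {"dp": [0, 0, 40], "grip": 0.8, "yaw": 0}, {"dp": [0, 0, 52], "grip": 0.8, "yaw": 0}, {"dp": [0, 0, 58], "grip": 0.8, "yaw": 0}, {"dp": [0, 0, 61], "grip": 0.8, "yaw": 0}, {"dp": [0, 0, 61], "grip": 0.8, "yaw": 0}]}}

```text
time_s: 17.0
tcp_pos: [0.518, -0.019, 0.0757]
eef_rot: [180.0, -0.0, 9.8]
contact_force: [0.2, 0.2, 0.9]
gripper_width: 0.0701
```

```bash
python3 - <<'E'
from h import *
s=get_state();print(s['tcp_pos'],s['eef_rot'],s['contact_force'],s['time_s'])
for n in ['side','scene']: snap(n,n+'13')
b=load('scene13')['img'][130:240,180:290,::-1]
c=load('side13')['img'][120:230,210:320,::-1]
cv2.imwrite('pics/s15.png',np.vstack([np.hstack([cv2.resize(b,(390,390)),cv2.resize(c,(390,390))])]))
E
```

```text
[ 0.51801196 -0.01899692  0.07566559] [ 1.79997745e+02 -2.27996804e-02  9.75528961e+00] [0.24018633 0.22148466 0.9323094 ] 17.0
```

View pics/s15.png

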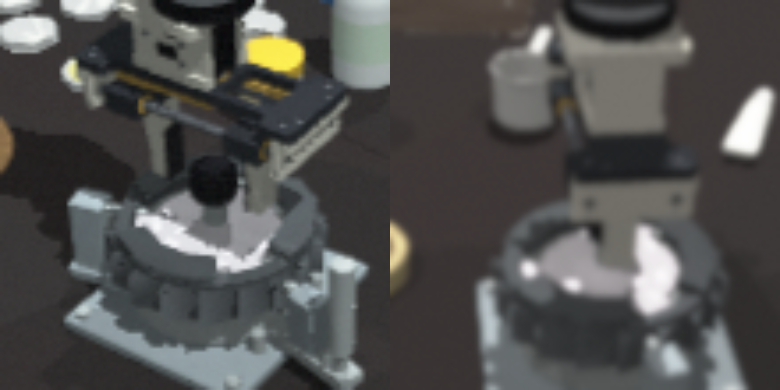

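Request:
{"fn": "apply_moves", "kwargs": {"commands": [{"dp": [0, 0, 0], "grip": 0.3, "yaw": 0}, {"dp": [0, 0, 0], "grip": 0.3, "yaw": 0}, {"dp": [0, 0, 0], "grip": 0.3, "yaw": 0}, {"dp": [0, 0, 0], "grip": 0.3, "yaw": 0}, {"dp": [0, 0, 0], "grip": 0.3, "yaw": 0}, {"dp": [0, 0, 0], "grip": 0.3, "yaw": 0}], "newtons": 35}}

```text
time_s: 17.85
tcp_pos: [0.5178, -0.0191, 0.0754]
eef_rot: [180.0, -0.0, 9.8]
contact_force: [0.3, -0.4, 0.7]
gripper_width: 0.0369
```

Request:
{"fn": "apply_moves", "kwargs": {"commands": [{"dp": [0, 0, -4], "grip": 0.3, "yaw": 0}, {"dp": [0, 0, -10], "grip": 0.3, "yaw": 0}, {"dp": [0, 0, -18], "grip": 0.3, "yaw": 0}, {"dp": [0, 0, -28], "grip": 0.3, "yaw": 0}, {"dp": [0, 0, -40], "grip": 0.3, "yaw": 0}, {"dp": [0, 0, -52], "grip": 0.3, "yaw": 0}, {"dp": [0, 0, -66], "grip": 0.3, "yaw": 0}, {"dp": [0, 0, -80], "grip": 0.3, "yaw": 0}, {"dp": [0, 0, -80], "grip": 0.3, "yaw": 0}, {"dp": [0, 0, -80], "grip": 0.3, "yaw": 0}]}}

```text
time_s: 19.1
tcp_pos: [0.5174, -0.019, 0.155]
eef_rot: [-180.0, 0.0, 9.7]
contact_force: [0.0, 0.5, -4.7]
gripper_width: 0.0373
```

```bash
python3 - <<'E'
from h import *
s=get_state();print(s['tcp_pos'],s['eef_rot'],s['contact_force'],s['gripper_width'],s['time_s'])
for n in ['side','scene','wrist']: snap(n,n+'14')
b=load('scene14')['img'][100:240,170:310,::-1]
c=load('side14')['img'][100:240,210:350,::-1]
cv2.imwrite('pics/s16.png',np.vstack([np.hstack([cv2.resize(b,(390,390)),cv2.resize(c,(390,390))])]))
E
```

```text
[ 0.51739566 -0.01903821  0.15504199] [-1.79986431e+02  2.99298239e-02  9.73876462e+00] [ 4.68449190e-03  4.97522144e-01 -4.69995532e+00] 0.037262319574619146 19.1
```

View pics/s16.png

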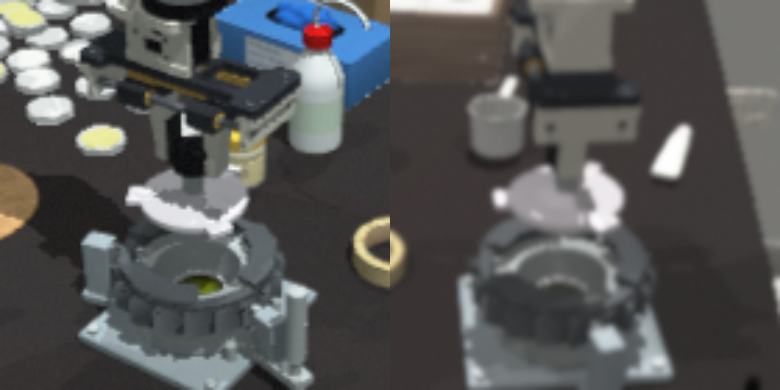

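View pics/wrist14.png

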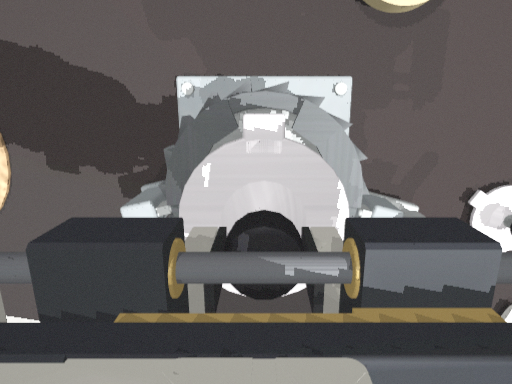

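Request:
{"fn": "apply_moves", "kwargs": {"commands": [{"dp": [1, -15, 0], "grip": 0.3, "yaw": 0}, {"dp": [3, -45, 0], "grip": 0.3, "yaw": 0}, {"dp": [4, -85, 0], "grip": 0.3, "yaw": 0}, {"dp": [6, -130, 0], "grip": 0.3, "yaw": 0}, {"dp": [8, -175, 0], "grip": 0.3, "yaw": 0}, {"dp": [10, -220, 0], "grip": 0.3, "yaw": 0}, {"dp": [12, -265, 0], "grip": 0.3, "yaw": 0}, {"dp": [14, -305, 0], "grip": 0.3, "yaw": 0}, {"dp": [15, -335, 0], "grip": 0.3, "yaw": 0}, {"dp": [15.5, -356.5, 0], "grip": 0.3, "yaw": 0}, {"dp": [15.5, -356.5, 0], "grip": 0.3, "yaw": 0}, {"dp": [15.5, -356.5, 0], "grip": 0.3, "yaw": 0}]}}

```text
time_s: 20.75
tcp_pos: [0.4724, 0.3345, 0.1551]
eef_rot: [180.0, 0.0, 9.8]
contact_force: [0.3, -0.0, -5.2]
gripper_width: 0.0374
```

```bash
python3 - <<'E'
from h import *
s=get_state();print(s['tcp_pos'],s['eef_rot'],s['contact_force'],s['gripper_width'],s['time_s'])
for n in ['side','wrist']: snap(n,n+'15')
d=load('wrist15');h=cv2.cvtColor(d['img'],cv2.COLOR_RGB2HSV)
m=cv2.inRange(h,(8,70,70),(25,255,255));cv2.imwrite('pics/s17.png',np.hstack([d['img'][:,:,::-1][:,:400],cv2.cvtColor(m,8)[:,:400]]))
cs,_=cv2.findContours(m,0,1);c=max(cs,key=cv2.contourArea)
p=c[:,0];print(p.min(0),p.max(0),cv2.contourArea(c))
E
```

```text
[0.47237961 0.33451612 0.1550972 ] [1.79965748e+02 3.64606927e-02 9.75219887e+00] [ 0.32191574 -0.01341753 -5.17135442] 0.037359907139338164 20.75
[178  83] [349 192] 7376.0
```

View pics/wrist15.png

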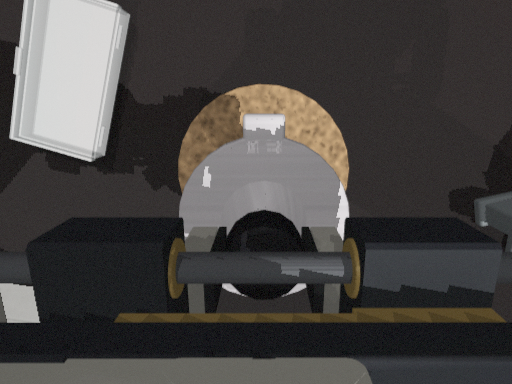

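View pics/side15.png

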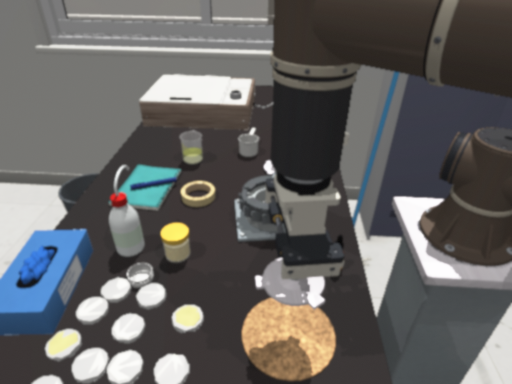

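```bash
python3 - <<'E'
from h import *
from scipy.optimize import least_squares
d=load('wrist15');h=cv2.cvtColor(d['img'],cv2.COLOR_RGB2HSV)
m=cv2.morphologyEx(cv2.inRange(h,(8,70,50),(25,255,255)),cv2.MORPH_CLOSE,np.ones((5,5)))
cs,_=cv2.findContours(m,0,1);p=max(cs,key=cv2.contourArea)[:,0]
top=[]
for u in range(185,346,3):
    q=p[p[:,0]==u]
    col=np.where(m[:,u])[0]
    top.append(onz('wrist15',u,col.min()-.5,.005)[:2])
P=np.array(top)
f=lambda x:np.hypot(P[:,0]-x[0],P[:,1]-x[1])-x[2]
r=least_squares(f,[.47,.335,.09],loss='soft_l1',f_scale=.001);print(r.x,np.std(f(r.x)))
f2=lambda x:np.hypot(P[:,0]-x[0],P[:,1]-x[1])-.09
print(least_squares(f2,[.47,.335],loss='soft_l1',f_scale=.001).x)
E
```

```text
[0.47221386 0.33434484 0.08945669] 0.00029687271675111354
[0.47159119 0.33426322]
```

Request:
{"fn": "apply_moves", "kwargs": {"commands": [{"dp": [0, 0, 15], "grip": 0.3, "yaw": 0}, {"dp": [0, 0, 40], "grip": 0.3, "yaw": 0}, {"dp": [0, 0, 65], "grip": 0.3, "yaw": 0}, {"dp": [0, 0, 90], "grip": 0.3, "yaw": 0}, {"dp": [0, 0, 110], "grip": 0.3, "yaw": 0}, {"dp": [0, 0, 122], "grip": 0.3, "yaw": 0}, {"dp": [0, 0, 128], "grip": 0.3, "yaw": 0}, {"dp": [0, 0, 131], "grip": 0.3, "yaw": 0}, {"dp": [0, 0, 133], "grip": 0.3, "yaw": 0}, {"dp": [0, 0, 133], "grip": 0.3, "yaw": 0}, {"dp": [0, 0, 133], "grip": 0.3, "yaw": 0}]}}

```text
time_s: 22.22
tcp_pos: [0.4728, 0.3352, 0.0228]
eef_rot: [-180.0, -0.0, 9.8]
contact_force: [-0.2, 0.8, -4.2]
gripper_width: 0.0371
```

Request:
{"fn": "apply_moves", "kwargs": {"commands": [{"dp": [0, 0, 1], "grip": 0.3, "yaw": 0}, {"dp": [0, 0, 2], "grip": 0.3, "yaw": 0}, {"dp": [0, 0, 3], "grip": 0.3, "yaw": 0}, {"dp": [0, 0, 3], "grip": 0.3, "yaw": 0}]}}

```text
time_s: 22.72
tcp_pos: [0.4726, 0.3349, 0.0192]
eef_rot: [180.0, 0.0, 9.8]
contact_force: [-0.5, -0.7, -5.1]
gripper_width: 0.037
```

Request:
{"fn": "apply_moves", "kwargs": {"commands": [{"dp": [0, 0, 0.5], "grip": 0.3, "yaw": 0}, {"dp": [0, 0, 1], "grip": 0.3, "yaw": 0}, {"dp": [0, 0, 1], "grip": 0.3, "yaw": 0}]}}

```text
time_s: 23.1
tcp_pos: [0.4727, 0.335, 0.0184]
eef_rot: [-180.0, -0.0, 9.8]
contact_force: [-0.4, -0.2, -2.7]
gripper_width: 0.0372
```

```bash
python3 - <<'E'
from h import *
s=get_state();print(s['tcp_pos'],s['contact_force'],s['gripper_width'],s['time_s'])
E
```

```text
[0.47270321 0.33496313 0.01844432] [-0.41357093 -0.15780778 -2.71823505] 0.03715393933689702 23.1
```

Touching (the weight is being taken). One more small step.

Request:
{"fn": "apply_moves", "kwargs": {"commands": [{"dp": [0, 0, 0.5], "grip": 0.3, "yaw": 0}, {"dp": [0, 0, 0.5], "grip": 0.3, "yaw": 0}]}}

```text
time_s: 23.35
tcp_pos: [0.4727, 0.335, 0.0184]
eef_rot: [-180.0, -0.0, 9.8]
contact_force: [-2.9, -1.3, 3.5]
gripper_width: 0.0373
```

```bash
python3 - <<'E'
from h import *
s=get_state();print(s['tcp_pos'],s['contact_force'],s['time_s'])
snap('side','side16')
cv2.imwrite('pics/s18.png',cv2.resize(load('side16')['img'][180:384,190:394,::-1],(600,600)))
E
```

```text
[0.47271989 0.33498576 0.01838655] [-2.87959902 -1.31339938  3.4973797 ] 23.35
```

View pics/s18.png

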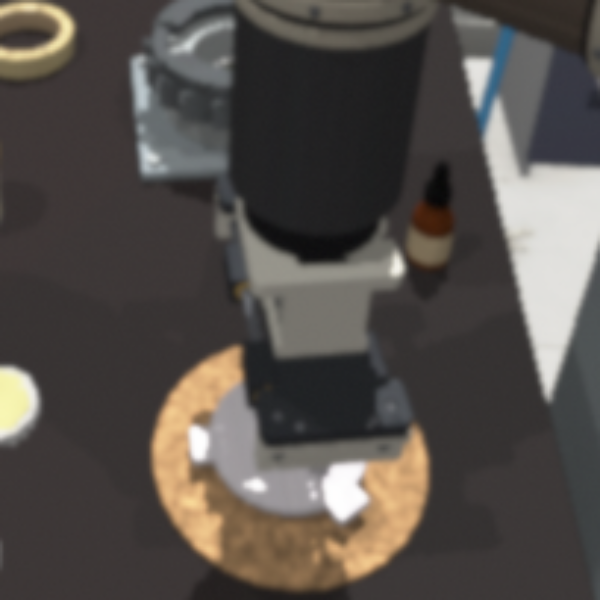

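Request:
{"fn": "apply_moves", "kwargs": {"commands": [{"dp": [0, 0, 0], "grip": 0.45, "yaw": 0}, {"dp": [0, 0, 0], "grip": 0.55, "yaw": 0}, {"dp": [0, 0, 0], "grip": 0.7, "yaw": 0}, {"dp": [0, 0, 0], "grip": 0.8, "yaw": 0}, {"dp": [0, 0, 0], "grip": 0.8, "yaw": 0}, {"dp": [0, 0, 0], "grip": 0.8, "yaw": 0}]}}

```text
time_s: 24.15
tcp_pos: [0.4727, 0.3349, 0.0178]
eef_rot: [180.0, -0.0, 9.8]
contact_force: [0.1, -0.5, 0.8]
gripper_width: 0.0703
```

Request:
{"fn": "apply_moves", "kwargs": {"commands": [{"dp": [0, 0, -15], "grip": 0.8, "yaw": 0}, {"dp": [0, 0, -40], "grip": 0.8, "yaw": 0}, {"dp": [0, 0, -80], "grip": 0.8, "yaw": 0}, {"dp": [0, 0, -130], "grip": 0.8, "yaw": 0}, {"dp": [-40, 0, -180], "grip": 0.8, "yaw": 0}, {"dp": [-50, 0, -200], "grip": 0.8, "yaw": 0}, {"dp": [-50, 0, -200], "grip": 0.8, "yaw": 0}, {"dp": [-50, 0, -200], "grip": 0.8, "yaw": 0}]}}

```text
time_s: 25.15
tcp_pos: [0.4233, 0.3263, 0.2177]
eef_rot: [-180.0, 0.0, 9.8]
contact_force: [0.2, -0.4, 0.1]
gripper_width: 0.0701
```

```bash
python3 - <<'E'
from h import *
s=get_state();print(s['tcp_pos'],s['contact_force'],s['gripper_width'],s['time_s'])
for n in ['wrist','scene','side']: snap(n,n+'17')
d=load('wrist17');h=cv2.cvtColor(d['img'],cv2.COLOR_RGB2HSV)
m=cv2.morphologyEx(cv2.inRange(h,(8,60,50),(25,255,255)),cv2.MORPH_CLOSE,np.ones((5,5)))
c=max(cv2.findContours(m,0,1)[0],key=cv2.contourArea)[:,0]
w=np.array([onz('wrist17',u,v,.005)[:2] for u,v in c],np.float32);print('mat',cv2.minEnclosingCircle(w))
k=(d['img'].max(2)<60).astype(np.uint8)
n,l,st,ce=cv2.connectedComponentsWithStats(k)
for i in range(1,n):
    if 300<st[i,4]<6000: print(st[i],ce[i],onz('wrist17',*ce[i],.07))
E
```

```text
[0.42325408 0.32630428 0.21769853] [ 0.15745154 -0.43077822  0.14071121] 0.07010786466742983 25.15
mat ((0.47161972522735596, 0.33433762192726135), 0.09063718467950821)
[ 245  105   38   38 1074] [263.0735568  123.59217877] [0.47280936 0.3349888  0.07      ]
```

View pics/wrist17.png

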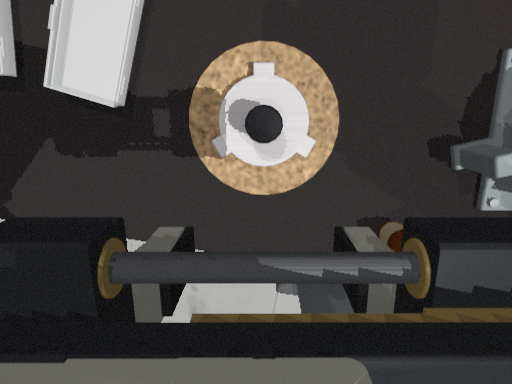

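View pics/side17.png

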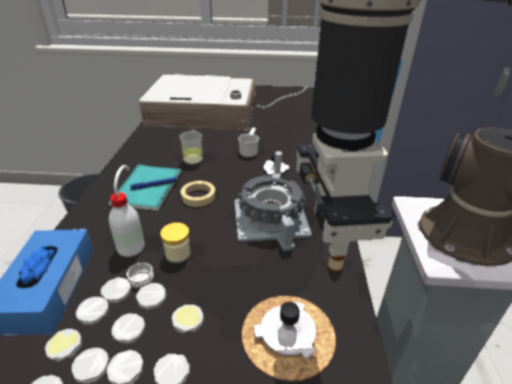

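View pics/scene17.png

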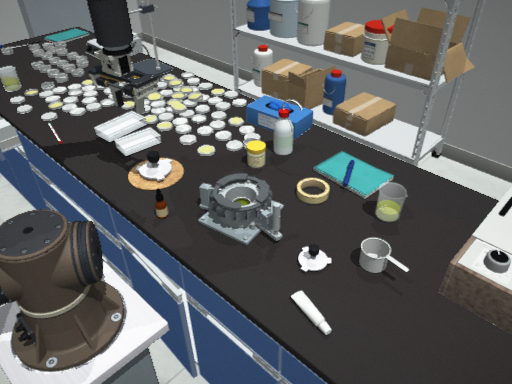

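```bash
python3 -c "
from plant import close_job
print(close_job())"
```

```text
the job is handed in; nothing more can be done
None
```

I unlocked the filter pot with the ratchet lever and lifted the lid straight off by its knob. I set it down upright in the middle of the cork mat, and handed the job in at about 25 s of the 67 s allowed.

- **Lever strokes:** There were four strokes, three of them full. On the first push the finger tips rode on top of the post, because they end about 38 mm above the stated TCP. That push stopped a few degrees short of the end stop, but it and the next full stroke together moved the ring two teeth. I then went lower, and the three later strokes reached the stop at about 13–20 N, with the lever springing back to rest each time.
- **Ring:** It stopped within about a degree of the unlocked position. The wrist picture showed the lugs centred in the gaps, and the lid came out without resistance.
- **Lid:** In the last wrist picture the lid's knob is 1–2 mm from the mat's centre. The lid lies flat, and the gripper is clear with about zero force. It was lowered in small steps until the contact force was about 3.5 N, then released.
- **Other things:** By eye, the last scene and side pictures show them where they were at the start. Most of the dropper bottle was hidden behind the gripper in the side view, but the scene view shows it in place.

No check failed other than the first short push.

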